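# Hold a vial on the touch mixer at half press

### The job

Get the touch mixer ready by sliding its transport lock fully to the left end stop, then take the small screw-cap vial and stand it upright in the mixer's rubber cup. With the vial still in the gripper, press the spring-loaded cup half-way down (8 mm, so that the metal rib round the cup just comes down to the top of the steel collar) and stay there: the program finishes while holding the vial and keeping the cup pressed. Only the vial touches the cup, and the other loose things on the bench stay where they are.

Things in the scene. Friction and masses are not known exactly. Their poses are not given: they have to be found in the camera images.
- mixer: Touch mixer: white box 150 x 150 mm, fixed; its deck (top) is 50 mm above the bench. Origin: centre of its underside, z up; the front, with dial and switch, faces its -x, its left is +y. On the deck are the rubber cup, at (+30, 0) mm, and the transport lock, whose grip slides along x = -45 mm. Position and yaw (within 0.35 rad) vary.
- lock_slide (a joint): Transport lock, in m: 0 at the right end stop, grows as the grip slides to the mixer's left (+y), 0.040 at the left stop (home from 0.036). Starts at 0 to 0.012. Friction 2 N, no spring. Until it is home its flat steel tongue (16 mm wide, 7 to 12 mm above the deck, from grip to cup) stands under the cup's rib and blocks the cup.
- lock_grip (a point): Centre of the top of the lock's grip fin, 94 mm above the bench; moves with the slide. The fin is a ribbed upright block, 14 mm along the mixer's x, 24 mm along its y, its top 44 mm above the deck. Keep fingertips at least 15 mm above the deck there, to clear tongue and rails.
- touch_head (a joint): Travel of the spring-loaded cup, in m: 0 up, grows as it is pressed straight down, 0.016 at the bottom. Half-way is 0.008; 0.005 to 0.011 counts. Pushing down on it: about 2 N starts it moving, 6 N holds it at 0.008, 10 N at 0.016 (0.5 N per mm). Springs back when released.
- cup_seat (a point): Centre of the floor inside the cup, where the vial's underside stands; 70 mm above the bench with the cup up. The recess is round, 32 mm in diameter and 10 mm deep. Moves with the cup.
- cup: Black rubber cup on its spring, 42 mm in outer diameter, rim 80 mm above the bench when up. Round it goes a thin metal rib, 52 mm in diameter; its underside is 8 mm above the steel collar (62 mm in diameter, 6 mm high, on the deck) when the cup is up and meets the collar's top at half press. Origin on the cup's axis, at deck level when up; z up.
- vial: The job's vial: small upright glass screw vial, 23 mm in diameter and 59 mm high with its cap, 30 g; the only vial on the bench, slimmer than all the other small vessels. Origin at the centre of its underside; z up along its axis. Gripped with the TCP 36 mm above its underside, the fingertips stay 7 mm above the cup's rim.
- dropper_bottle: Bystander: dropper bottle, 31 mm in diameter, 91 mm high with its rubber teat. Origin under its centre. It, the stopper and the vial swap places.
- stopper: Bystander: rubber stopper, 38 mm in diameter, 36 mm high. Origin under its centre.
- buffer_bottle: Bystander: plastic bottle, 44 mm in diameter, 94 mm high. Origin under its centre.
- small_beaker: Bystander: small glass beaker, 46 mm in diameter, 58 mm high. Origin under its centre.
- timer: Bystander: bench timer, 57 x 64 x 56 mm. Origin under its centre.
Mind the look-alikes: they are no part of the job. Leave any red look-alike of the vial alone.

How it is judged:
By the outcome, as a careful person would: the job done as asked, in the order asked, and still so for the second after the job is handed in, while the arm keeps its last pose, push and grip.
It also fails if it takes over 48 s, if anything falls off the work surface, if the arm or the gripper's body presses on something with over 40 N, if the wrist force passes 120 N, or if a joint passes its speed limit or range.

### The arm

A 6-joint arm with a two-finger parallel gripper is mounted at the origin on a cart in front of the work surface, level with it; the furniture and walls round the work are solid. World frame = base frame: x ahead of the robot, y to its left, z up, the work surface at z = 0. Lengths are in m, angles in rad, forces in N, time in s.
With the tool pointing down it reaches from about 0.25 to 0.725 m from the base axis. Payload 4 kg.
Tool frame: the origin (TCP) lies between the finger pads, 19 mm behind the fingertips; this is the grasp point; z points along the fingers, y is the line along which they close (so a half turn about z gives the same grasp; the last joint's range is limited). The gripper opens to 85 mm and grips with 20 to 120 N. Pads are 22 mm wide; open, the fingers measure 114 mm over their backs; the gripper's body (76 mm by 85 mm) begins 54 mm behind the grasp point. The pads swing forward as they close: fully open they stand 13 mm farther back than shut.
Start: joints at [-1.149, 0.241, 0.005, 1.335, 0, 1.571], TCP at [0.205, -0.456, 0.25] pointing down, gripper open.
Joint ranges: [-2.72, 2.72], [-1.05, 1.87], [-1.09, 1.28], [-1.99, 2.15], [-1.42, 1.44], [-3.14, 3.14]. Speed limits (rad/s): [2.79, 2.79, 3.14, 3.14, 3.14, 3.14].

### API

Orientations are given as a unit quaternion [x, y, z, w].
In Python, from plant import sensors, cams, job gives the robot as it stands. The module is installed in compiled form; this text tells all that it offers.
- The arm moves only by the shell command python3 -m creep 'ROWS' [FORCE]. ROWS is JSON, a list of rows, each a list of 7 numbers: the shift along the tool's x, y, z in cm, then the turn, a rotation vector about the tool's x, y, z in rad, then the opening, from 0 (shut) to 1 (fully open). A call has 1 to 20 rows; each row shifts and turns the commanded pose from where the row before left it, along the tool's axes as they then stand; what a row does not reach is not made up. A row lasts 1/10 s, in which the tool goes at most 50 mm and 8.59 degrees, less where a joint would pass 70% of its speed; a pose out of reach is approached as far as the arm can. A call is refused whole if a number of a shift passes 5 or a number of a turn 0.15, either way. A call with a gripper value outside its range is refused whole. The fingers move at their own pace and stop on an object; FORCE is the grip in N (left out, the last holds). Time passes only in rows, so rows that do not move let the fingers close. It gives the time, the measured TCP pose, the force, the opening and the grip force at its end, in the units of the state.
- sensors.state(): the state, without advancing time (a new reading comes with each control period).
- cams.get_image(name): name is "side" or "top"; returns a dict with "pixels" (384x512x3 uint8, red, green, blue), "range_z" (384x512 float32, m along the optical axis (not along the pixel's ray), 0 where there is no reading), "fovy" (degrees; the focal length in pixels is half the picture's height over the tangent of half this angle, whatever the lens; pixels are square), "cx", "cy" (the principal point, pixels), "D" ([k1, k2, p1, p2, k3] as OpenCV has them; the pictures are not rectified), "R" (3x3) and "t" (3): a world point X has camera coordinates R X + t. Camera axes: x right, y down, z forward; pixel columns grow to the right and rows downward; lengths in m; the calibration is good to about 2 mm. A picture is of the moment at which its call begins.
- job.finish_job(): hands the job in; it is judged then, once.
The state is a dict: "t": time; "joint_pos": joint angles; "qd": joint speeds; "tau": joint torques, N m; "ee_pos": TCP position; "eef_rot": TCP orientation; "wrist_force": force on the tool from outside, world axes, zero at the start; "ft_torque": the same for the moment, N m; "opening": opening from 0.0 (shut) to 1.0 (fully open); "gripper_force": force on a finger pad.
Only numpy, scipy, OpenCV 4.12 (cv2) and the standard library are available. Lean on these libraries where they do the work, as an engineer would, in place of code of your own. Each camera call takes 0.05 s, during which the arm holds its last target. There are 200 camera calls.

## Working session

There is one attempt and no reset: what is moved stays moved. The work goes in short steps, Python scripts to look and compute and a shell command to move; the robot and the scene stay as the last step left them, time stands still between calls to the robot, and variables do not carry over. Pictures are saved under pics/ and viewed, at most 10 in all, crops included, and the job is handed in when it is done.

```bash
mkdir -p pics
cat > h.py <<'E'
import numpy as np, cv2, pickle
from plant import sensors, cams, job
def grab(n):
    d=cams.get_image(n); pickle.dump(d,open(f'{n}.pkl','wb')); return d
def load(n): return pickle.load(open(f'{n}.pkl','rb'))
def K(d):
    f=d['pixels'].shape[0]/2/np.tan(np.radians(d['fovy'])/2)
    return np.array([[f,0,d['cx']],[0,f,d['cy']],[0,0,1.]])
def ray(d,uv):
    uv=np.array(uv,float).reshape(-1,1,2)
    n=cv2.undistortPoints(uv,K(d),np.array(d['D'],float)).reshape(-1,2)
    R=np.array(d['R']);t=np.array(d['t'])
    return -R.T@t, np.c_[n,np.ones(len(n))]@R
def onz(d,uv,z):
    c,r=ray(d,uv); s=(z-c[2])/r[:,2]; return c+s[:,None]*r
def cloud(d):
    h,w=d['range_z'].shape; u,v=np.meshgrid(np.arange(w),np.arange(h))
    c,r=ray(d,np.c_[u.ravel(),v.ravel()])
    return (c+r*d['range_z'].reshape(-1,1)).reshape(h,w,3)
def proj(d,X):
    return cv2.projectPoints(np.array(X,float).reshape(-1,1,3),cv2.Rodrigues(np.array(d['R'],float))[0],np.array(d['t'],float),K(d),np.array(d['D'],float))[0].reshape(-1,2)
E
python3 - <<'E'
from h import *
for n in('top','side'):
    d=grab(n); cv2.imwrite(f'pics/{n}0.png',cv2.resize(d['pixels'][:,:,::-1],(800,600),interpolation=cv2.INTER_CUBIC))
    print(n,d['fovy'],d['cx'],d['cy'],d['D'],-np.array(d['R']).T@d['t'],(d['range_z']>0).mean())
s=sensors.state();print(s)
E
```

```text
top 50.586736428916566 250.7190803593664 190.27443273365915 [-0.04133824  0.          0.          0.          0.        ] [ 0.40757865 -0.0119201   1.3029731 ] 0.9961496988932291
side 52.31119855160844 257.9658109195005 190.80976659911778 [-0.0800344  0.         0.         0.         0.       ] [ 0.32159859 -0.76887171  0.66088742] 0.9958241780598959
{'t': 0.1, 'joint_pos': array([-1.14900424e+00,  2.41353802e-01,  3.84443911e-03,  1.33519894e+00,
        2.91797265e-05,  1.57079433e+00]), 'qd': array([ 0.00056877, -0.00062144,  0.00292684,  0.00111373, -0.00115865,
        0.00040213]), 'tau': array([ 4.00259396e-04, -3.73137510e+01,  2.53010380e+01,  1.08685030e-02,
        3.68629424e-05,  1.45772844e-05]), 'ee_pos': array([ 0.20448587, -0.45568519,  0.24918834]), 'eef_rot': array([ 9.77843081e-01,  2.09337038e-01, -1.85855117e-04, -9.37860233e-04]), 'wrist_force': array([ 0.79643536, -0.75470935,  0.66134403]), 'ft_torque': array([-0.02194432,  0.03393208, -0.00609318]), 'gripper_force': 0.0, 'opening': 0.997539106813428}
```

View pics/top0.png

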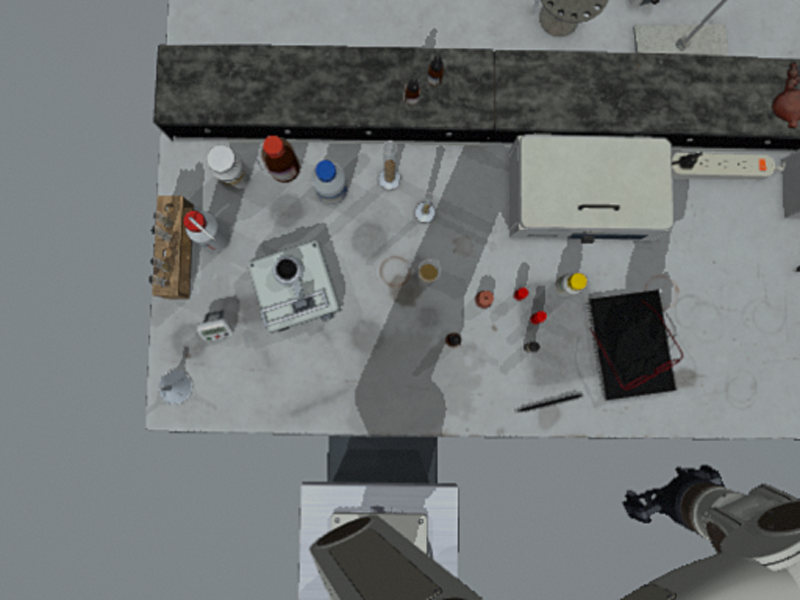

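View pics/side0.png

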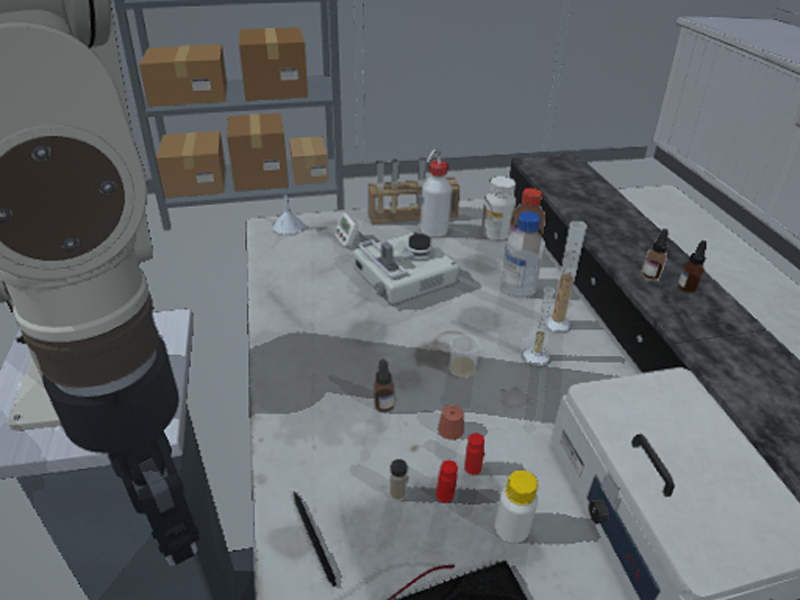

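The top view shows the mixer at about (297,285), with the cup at (287,268) and the lock grip at (302,303). The black-capped vial is at (532,347), the dropper bottle at (453,340), and the red look-alikes at (521,294) and (539,317). The side view agrees, with the vial at (399,480).

```bash
cat > meas.py <<'E'
from h import *
s=512/800
T=load('top');S=load('side')
for nm,d in(('top',T),('side',S)):
    P=cloud(d); d['P']=P
    # deck
    c0=onz(d,[[297*s,285*s]],.05)[0] if nm=='top' else c0
    m=(abs(P[...,2]-.05)<.006)&(np.hypot(P[...,0]-c0[0],P[...,1]-c0[1])<.13)&(d['pixels'].min(2)>110)
    m=cv2.morphologyEx(m.astype(np.uint8),cv2.MORPH_CLOSE,np.ones((3,3)))
    n,l,st,_=cv2.connectedComponentsWithStats(m); k=1+np.argmax(st[1:,4])
    uv=np.argwhere(l==k)[:,::-1]; X=onz(d,uv,.05)[:,:2].astype(np.float32)
    r=cv2.minAreaRect(X); print(nm,'deck',len(X),r, 'zmed',np.median(P[l==k][:,2]))
    # tall stuff on mixer
    for lo,hi,t in((.07,.088,'cup'),(.088,.10,'grip')):
        m=(P[...,2]>lo)&(P[...,2]<hi)&(np.hypot(P[...,0]-c0[0],P[...,1]-c0[1])<.075)
        q=P[m]; print(t,len(q),q.mean(0) if len(q) else 0,q.min(0),q.max(0))
    for t,uv in(('vial',(532,347)),('red1',(521,294)),('red2',(539,317)),('drop',(453,340)),('stop',(485,299)),('beak',(428,271)),('buf',(575,282))):
        g=onz(T,[[uv[0]*s,uv[1]*s]],.05)[0]
        m=(P[...,2]>.025)&(P[...,2]<.11)&(np.hypot(P[...,0]-g[0],P[...,1]-g[1])<.027)
        q=P[m]; print(t,len(q),np.round(g,3),np.round([q.min(0),q.max(0),q.mean(0)],3).tolist() if len(q) else 0)
def crop(d,c,w,h,k): return cv2.resize(np.ascontiguousarray(d['pixels'][c[1]-h//2:c[1]+h//2,c[0]-w//2:c[0]+w//2,::-1]),None,fx=k,fy=k,interpolation=cv2.INTER_CUBIC)
a=crop(T,(190,182),80,80,5);b=crop(T,(335,210),80,80,5);c=crop(S,(260,170),80,80,5);e=crop(S,(275,305),80,80,5)
cv2.imwrite('pics/crop.png',cv2.resize(np.vstack([np.hstack([a,b]),np.hstack([c,e])]),(600,600)))
E
python3 meas.py
```

```text
top deck 1762 ((0.5459461808204651, 0.18051737546920776), (0.14745241403579712, 0.14947786927223206), 19.034547805786133) zmed 0.04983876667121734
cup 114 [0.57045725 0.187114   0.07678409] [0.49928594 0.14507817 0.07004227] [0.59438594 0.21319527 0.08757251]
grip 37 [0.50744163 0.15724199 0.09286785] [0.49837619 0.14481875 0.08888874] [0.51690795 0.16859266 0.09762841]
vial 59 [ 0.431 -0.298  0.05 ] [[0.422, -0.31, 0.028], [0.445, -0.288, 0.063], [0.432, -0.297, 0.052]]
red1 54 [ 0.536 -0.276  0.05 ] [[0.528, -0.286, 0.027], [0.549, -0.267, 0.064], [0.538, -0.275, 0.054]]
red2 58 [ 0.491 -0.312  0.05 ] [[0.482, -0.324, 0.026], [0.503, -0.303, 0.068], [0.491, -0.311, 0.053]]
drop 81 [ 0.443 -0.141  0.05 ] [[0.429, -0.155, 0.03], [0.457, -0.127, 0.09], [0.443, -0.139, 0.059]]
stop 84 [ 0.525 -0.204  0.05 ] [[0.515, -0.222, 0.025], [0.544, -0.191, 0.042], [0.529, -0.206, 0.035]]
beak 68 [ 0.579 -0.09   0.05 ] [[0.56, -0.112, 0.026], [0.602, -0.072, 0.061], [0.584, -0.093, 0.047]]
buf 168 [ 0.562 -0.385  0.05 ] [[0.537, -0.394, 0.029], [0.581, -0.358, 0.098], [0.558, -0.374, 0.083]]
sid
[... 394 characters left out ...]
0.05 ] [[0.421, -0.312, 0.025], [0.443, -0.291, 0.061], [0.43, -0.305, 0.048]]
red1 200 [ 0.536 -0.276  0.05 ] [[0.525, -0.292, 0.025], [0.55, -0.27, 0.061], [0.536, -0.284, 0.047]]
red2 207 [ 0.491 -0.312  0.05 ] [[0.479, -0.326, 0.025], [0.502, -0.305, 0.061], [0.489, -0.319, 0.047]]
drop 259 [ 0.443 -0.141  0.05 ] [[0.429, -0.159, 0.025], [0.457, -0.134, 0.093], [0.441, -0.15, 0.055]]
stop 174 [ 0.525 -0.204  0.05 ] [[0.511, -0.225, 0.025], [0.543, -0.193, 0.039], [0.526, -0.211, 0.034]]
beak 352 [ 0.579 -0.09   0.05 ] [[0.557, -0.114, 0.025], [0.6, -0.069, 0.061], [0.579, -0.093, 0.044]]
buf 780 [ 0.562 -0.385  0.05 ] [[0.537, -0.4, 0.025], [0.578, -0.362, 0.097], [0.553, -0.387, 0.069]]
```

View pics/crop.png

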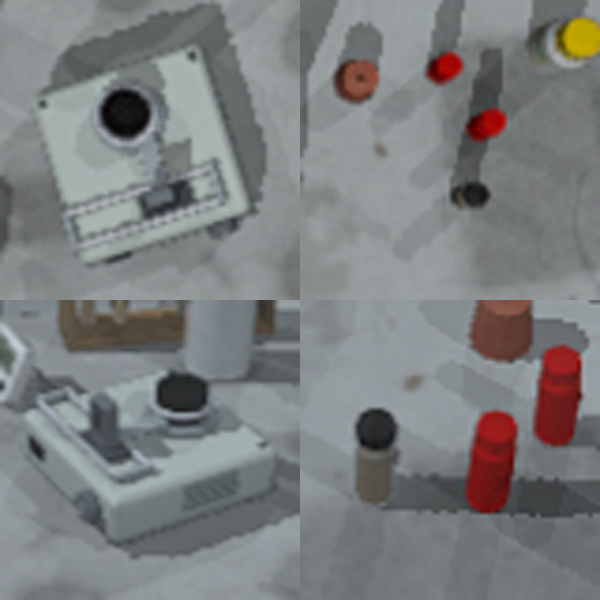

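The crop shows the lock fin right of centre on its rails, with its tongue under the cup's rib. The vial has a grey body and a black cap at crop pixel (470,195). The nearest red vial is about 60 mm away.

```bash
cat > calc.py <<'E'
from h import *
from scipy.spatial.transform import Rotation as Ro
def go(target,yaw=None):
    s=sensors.state();R=Ro.from_quat(s['eef_rot']).as_matrix()
    psi=np.arctan2(R[1,0],R[0,0]); print('pos',np.round(s['ee_pos'],4),'psi',round(psi,4),'tilt',np.round(R[:2,2],4),'F',np.round(s['wrist_force'],1),'open',round(s['opening'],3),'t',s['t'])
    print('tool shift cm',np.round(R.T@(np.array(target)-s['ee_pos'])*100,2),'turn z',None if yaw is None else -round(yaw-psi,3))
E
cat > m2.py <<'E'
from h import *
T=load('top');S=load('side'); th=.332; C0=np.array([.5455,.180])
ex=np.array([np.cos(th),np.sin(th)]);ey=np.array([-ex[1],ex[0]])
for nm,d in(('top',T),('side',S)):
    g=d['pixels'].max(2)
    for t,c,r,z,thr in(('cup',(.574,.190),.03,.08,60),('vial',(.431,-.299),.022,.059,75)):
        u=proj(d,[[*c,z]])[0]; print(nm,t,'proj',u)
        H,W=g.shape; m=(g<thr).astype(np.uint8)
        n,l,st,ce=cv2.connectedComponentsWithStats(m)
        k=min((i for i in range(1,n) if st[i,4]>8),key=lambda i:np.hypot(*(ce[i]-u)))
        uv=np.argwhere(l==k)[:,::-1]; X=onz(d,uv,z)
        print('  n',st[k],'c',X.mean(0),'mid',(X.min(0)+X.max(0))/2,'ext',np.ptp(X,axis=0))
    P=cloud(d);m=(P[...,2]>.09)&(np.hypot(P[...,0]-.506,P[...,1]-.155)<.03)
    uv=np.argwhere(m)[:,::-1];X=onz(d,uv,.094)[:,:2];r=(X-C0)@np.c_[ex,ey]
    print('grip',len(r),'mixer xy',r.mean(0),r.min(0),r.max(0),X.mean(0))
E
python3 m2.py; python3 -c "
from calc import *
go([.503+.0033,.1653-.0095,.25],1.903)"
```

```text
top cup proj [182.1757533  172.36858634]
  n [177 166  13  13 128] c [0.57591317 0.18784126 0.08      ] mid [0.57521899 0.18758969 0.08      ] ext [0.036889   0.03676884 0.        ]
top vial proj [341.58008386 222.18538099]
  n [335 218  11   7  54] c [ 0.4341633  -0.29425888  0.059     ] mid [ 0.43458494 -0.29413516  0.059     ] ext [0.01848568 0.03082326 0.        ]
grip 32 mixer xy [-0.04357273 -0.00869412] [-0.05043077 -0.02137885] [-0.03706068  0.00223324] [0.50714039 0.15757879]
side cup proj [267.82949771 152.53376699]
  n [262 150  13  10 111] c [0.57202234 0.17897374 0.08      ] mid [0.57208414 0.17945384 0.08      ] ext [4.10167711e-02 5.27587672e-02 2.22044605e-16]
side vial proj [254.43210623 296.9310298 ]
  n [250 294  11  11  95] c [ 0.43070451 -0.3046625   0.059     ] mid [ 0.4308343  -0.30426443  0.059     ] ext [0.02013644 0.02469354 0.        ]
grip 28 mixer xy [-0.04641443 -0.01039067] [-0.05485465 -0.02530699] [-0.03907991  0.00365141] [0.50500683 0.15504868]
pos [ 0.2045 -0.4557  0.2492] psi 0.4218 tilt [-0.0008  0.0018] F [ 0.8 -0.8  0.7] open 0.998 t 0.1
tool shift cm [ 52.57 -43.43   0.  ] turn z -1.481
```

```bash
python3 -m creep '[[1.5,-1.3,0,0,0,0,0.5],[3,-2.5,0,0,0,0,0.5],[3,-2.5,0,0,0,0,0.5],[3,-2.5,0,0,0,0,0.5],[3,-2.5,0,0,0,0,0.5],[3,-2.5,0,0,0,0,0.5],[3,-2.5,0,0,0,0,0.5],[3,-2.5,0,0,0,0,0.5],[3,-2.5,0,0,0,0,0.5],[3,-2.5,0,0,0,0,0.5],[3,-2.5,0,0,0,0,0.5],[3,-2.5,0,0,0,0,0.5],[3,-2.5,0,0,0,0,0.5],[3,-2.5,0,0,0,0,0.5],[3,-2.5,0,0,0,0,0.5],[3,-2.5,0,0,0,0,0.5],[3,-2.5,0,0,0,0,0.5],[3,-2.3,0,0,0,0,0.5]]' 30; python3 -m creep '[[0,0,0,0,0,-0.148,0.5],[0,0,0,0,0,-0.148,0.5],[0,0,0,0,0,-0.148,0.5],[0,0,0,0,0,-0.148,0.5],[0,0,0,0,0,-0.148,0.5],[0,0,0,0,0,-0.148,0.5],[0,0,0,0,0,-0.148,0.5],[0,0,0,0,0,-0.148,0.5],[0,0,0,0,0,-0.148,0.5],[0,0,0,0,0,-0.148,0.5],[0,0,0,0,0,0,0.5]]'; python3 -c "
from calc import *
go([.506,.1565,.0865],1.903);print(sensors.state()['joint_pos'])"
```

```text
t: 1.9
ee_pos: [0.5053, 0.1582, 0.2495]
eef_rot: [0.978, 0.21, -0.001, 0.0]
wrist_force: [0.4, 0.0, 0.6]
opening: 0.504
gripper_force: 0.0
t: 3.0
ee_pos: [0.5049, 0.1564, 0.2495]
eef_rot: [0.581, 0.814, -0.001, -0.0]
wrist_force: [0.8, 0.3, -0.0]
opening: 0.503
gripper_force: 0.0
pos [0.5049 0.1564 0.2495] psi 1.9015 tilt [-0.0012 -0.0004] F [ 0.8  0.3 -0. ] open 0.503 t 3.0
tool shift cm [-0.03  0.13 16.3 ] turn z -0.001
[ 3.00495058e-01  2.98569692e-01  8.14186472e-02  1.35487834e+00
 -3.54154965e-05  1.54056276e+00]
```

```bash
python3 -m creep '[[0,0.1,2,0,0,0,0.5],[0,0,3,0,0,0,0.5],[0,0,3,0,0,0,0.5],[0,0,3,0,0,0,0.5],[0,0,2.5,0,0,0,0.5],[0,0,1.5,0,0,0,0.5],[0,0,0.7,0,0,0,0.5],[0,0,0.5,0,0,0,0.5],[0,0,0,0,0,0,0.5],[0,0,0,0,0,0,0],[0,0,0,0,0,0,0],[0,0,0,0,0,0,0],[0,0,0,0,0,0,0],[0,0,0,0,0,0,0],[0,0,0,0,0,0,0]]' 30
```

```text
t: 4.5
ee_pos: [0.5072, 0.1572, 0.0891]
eef_rot: [0.581, 0.814, 0.001, 0.001]
wrist_force: [1.1, 0.4, 4.9]
opening: 0.159
gripper_force: 33.1
```

```bash
python3 -m creep '[[0.2,0,0,0,0,0,0],[0.4,0,0,0,0,0,0],[0.4,0,0,0,0,0,0],[0.4,0,0,0,0,0,0],[0.4,0,0,0,0,0,0],[0.4,0,0,0,0,0,0],[0.3,0,0,0,0,0,0],[0.2,0,0,0,0,0,0],[0,0,0,0,0,0,0]]'; python3 -m creep '[[0.1,0,0,0,0,0,0],[0.1,0,0,0,0,0,0],[0,0,0,0,0,0,0]]'
```

```text
t: 5.4
ee_pos: [0.4985, 0.1825, 0.0891]
eef_rot: [0.581, 0.814, 0.001, 0.001]
wrist_force: [1.5, -1.1, 6.5]
opening: 0.158
gripper_force: 33.2
t: 5.7
ee_pos: [0.498, 0.1842, 0.0891]
eef_rot: [0.581, 0.814, 0.001, 0.001]
wrist_force: [2.8, -1.7, 6.1]
opening: 0.157
gripper_force: 33.2
```

Moving with about 2 N of resistance. I'll keep going until the stop shows in the force.

```bash
python3 -m creep '[[0.1,0,0,0,0,0,0],[0.1,0,0,0,0,0,0],[0,0,0,0,0,0,0]]';python3 -m creep '[[0.1,0,0,0,0,0,0],[0.1,0,0,0,0,0,0],[0,0,0,0,0,0,0]]'
```

```text
t: 6.0
ee_pos: [0.4979, 0.1843, 0.0891]
eef_rot: [0.582, 0.813, -0.0, 0.003]
wrist_force: [2.9, -5.3, 6.0]
opening: 0.158
gripper_force: 33.2
t: 6.3
ee_pos: [0.4978, 0.1845, 0.0891]
eef_rot: [0.582, 0.813, -0.002, 0.005]
wrist_force: [5.2, -10.5, 6.9]
opening: 0.153
gripper_force: 33.2
```

```bash
python3 -m creep '[[-0.3,0,0,0,0,0,0],[0,0,0,0,0,0,0.5],[0,0,0,0,0,0,0.5],[0,0,0,0,0,0,0.5],[0,0,0,0,0,0,0.5],[0,0,0,0,0,0,0.5],[0,0,-1,0,0,0,0.5],[0,0,-3,0,0,0,0.5],[0,0,-4,0,0,0,0.5],[0,0,-4,0,0,0,0.5],[0,0,-3,0,0,0,0.5],[0,0,-1,0,0,0,0.5],[0,0,0,0,0,0,0.5]]'; python3 -c "
from calc import *
go([.4325,-.2995,.25],0.0)"
```

```text
t: 7.6
ee_pos: [0.4973, 0.1856, 0.2501]
eef_rot: [0.581, 0.814, 0.002, 0.001]
wrist_force: [-0.6, 1.1, -0.4]
opening: 0.502
gripper_force: 0.0
pos [0.4973 0.1856 0.2501] psi 1.9019 tilt [0.004  0.0015] F [-0.6  1.1 -0.4] open 0.502 t 7.6
tool shift cm [-43.77 -21.9   -0.09] turn z 1.902
```

```bash
python3 -m creep '[[-1.5,-0.75,0,0,0,0,0.6],[-3,-1.5,0,0,0,0,0.6],[-3,-1.5,0,0,0,0,0.6],[-3,-1.5,0,0,0,0,0.6],[-3,-1.5,0,0,0,0,0.6],[-3,-1.5,0,0,0,0,0.6],[-3,-1.5,0,0,0,0,0.6],[-3,-1.5,0,0,0,0,0.6],[-3,-1.5,0,0,0,0,0.6],[-3,-1.5,0,0,0,0,0.6],[-3,-1.5,0,0,0,0,0.6],[-3,-1.5,0,0,0,0,0.6],[-3,-1.5,0,0,0,0,0.6],[-3,-1.5,0,0,0,0,0.6],[-3,-1.5,0,0,0,0,0.6],[-0.3,-0.15,0,0,0,0,0.6],[0,0,0,0,0,0,0.6]]'; python3 -m creep '[[0,0,0,0,0,0.146,0.6],[0,0,0,0,0,0.146,0.6],[0,0,0,0,0,0.146,0.6],[0,0,0,0,0,0.146,0.6],[0,0,0,0,0,0.146,0.6],[0,0,0,0,0,0.146,0.6],[0,0,0,0,0,0.146,0.6],[0,0,0,0,0,0.146,0.6],[0,0,0,0,0,0.146,0.6],[0,0,0,0,0,0.146,0.6],[0,0,0,0,0,0.146,0.6],[0,0,0,0,0,0.146,0.6],[0,0,0,0,0,0.146,0.6],[0,0,0,0,0,0,0.6]]'
python3 - <<'E'
from calc import *
go([.4325,-.2995,.036],0.0)
d=grab('top'); e=grab('side')
f=lambda d,x,y:cv2.resize(np.ascontiguousarray(d['pixels'][y:y+80,x:x+80,::-1]),(400,400),interpolation=cv2.INTER_CUBIC)
cv2.imwrite('pics/c2.png',np.hstack([f(d,150,142),f(e,220,130)]))
th=.332;C0=np.array([.5455,.180]);ex=np.array([np.cos(th),np.sin(th)]);ey=np.array([-ex[1],ex[0]])
for q in(d,e):
    P=cloud(q);m=(P[...,2]>.09)&(np.hypot(P[...,0]-.497,P[...,1]-.185)<.04)
    X=onz(q,np.argwhere(m)[:,::-1],.094)[:,:2];print('grip mixer xy',((X-C0)@np.c_[ex,ey]).mean(0))
E
```

```text
t: 9.3
ee_pos: [0.4298, -0.3006, 0.2458]
eef_rot: [0.582, 0.813, 0.0, -0.002]
wrist_force: [-0.2, -0.1, 0.4]
opening: 0.6
gripper_force: 0.0
t: 10.7
ee_pos: [0.4312, -0.2985, 0.2472]
eef_rot: [1.0, 0.003, -0.001, -0.001]
wrist_force: [-0.5, 0.6, -0.2]
opening: 0.601
gripper_force: 0.0
pos [ 0.4312 -0.2985  0.2472] psi 0.0059 tilt [-0.0017  0.0015] F [-0.5  0.6 -0.2] open 0.601 t 10.7
tool shift cm [ 0.17  0.13 21.12] turn z 0.006
grip mixer xy [-0.04399896  0.01862176]Traceback (most recent call last):
  File "<stdin>", line 9, in <module>
  File "h.py", line 15, in onz
    c,r=ray(d,uv); s=(z-c[2])/r[:,2]; return c+s[:,None]*r
        ~~~^^^^^^
  File "h.py", line 11, in ray
    n=cv2.undistortPoints(uv,K(d),np.array(d['D'],float)).reshape(-1,2)
      ~~~~~~~~~~~~~~~~~~~^^^^^^^^^^^^^^^^^^^^^^^^^^^^^^^^
cv2.error: OpenCV(4.12.0) /io/opencv/modules/calib3d/src/undistort.dispatch.cpp:347: error: (-215:Assertion failed) CV_IS_MAT(_src) && CV_IS_MAT(_dst) && (_src->rows == 1 || _src->cols == 1) && (_dst->rows == 1 || _dst->cols == 1) && _src->cols + _src->rows - 1 == _dst->rows + _dst->cols - 1 && (CV_MAT_TYPE(_src->type) == CV_32FC2 || CV_MAT_TYPE(_src->type) == CV_64FC2) && (CV_MAT_TYPE(_dst->type) == CV_32FC2 || CV_MAT_TYPE(_dst->type) == CV_64FC2) in function 'cvUndistortPointsInternal'
```

View pics/c2.png

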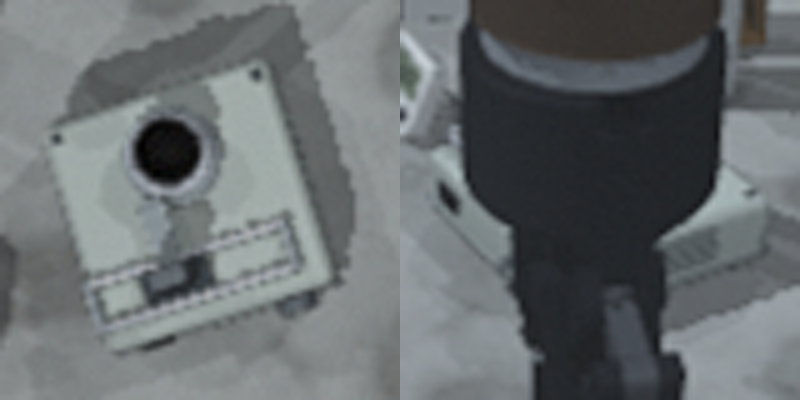

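The fin has moved left to y ≈ +19 mm in the mixer frame, which means travel is about 0.039. It met a hard stop at 10 N. Before going on I'll check whether the tongue now clears the rib.

Run:
```python
from h import *
d=load('top'); th=.332;C0=np.array([.5455,.180]);ex=np.array([np.cos(th),np.sin(th)]);ey=np.array([-ex[1],ex[0]])
P=cloud(d)
# orthographic-ish: rectify deck plane z=.06 into mixer frame, 1 px=0.33mm
g=np.arange(-.075,.0751,.0003)
def rect(z):
    xs,ys=np.meshgrid(g[::-1],g[::-1],indexing='ij')
    W=np.dstack([C0[0]+xs*ex[0]+ys*ey[0],C0[1]+xs*ex[1]+ys*ey[1],0*xs+z]).reshape(-1,3)
    uv=proj(d,W).astype(np.float32).reshape(len(g),len(g),2)
    return cv2.remap(d['pixels'],uv[...,0],uv[...,1],cv2.INTER_CUBIC)[:,:,::-1],uv
im,uv=rect(.062)
hz=cv2.remap(P[...,2].astype(np.float32),uv[...,0],uv[...,1],cv2.INTER_NEAREST)
hc=cv2.applyColorMap(np.clip((hz-.045)/.05*255,0,255).astype(np.uint8),cv2.COLORMAP_JET)
cv2.imwrite('pics/c3.png',cv2.resize(np.hstack([im,hc]),(800,400)))
for x in(-.02,-.01,0,.005):
    i=int((.075-x)/.0003); print(x,[(round(y*1000),round(float(hz[i,int((.075-y)/.0003)])*1000)) for y in np.arange(.05,-.031,-.005)])
```

```text
-0.02 [(50, 50), (45, 50), (40, 46), (35, 49), (30, 47), (25, 61), (20, 64), (15, 63), (10, 45), (5, 47), (0, 51), (-5, 52), (-10, 47), (-15, 49), (-20, 51), (-25, 54), (-30, 51)]
-0.01 [(50, 52), (45, 53), (40, 45), (35, 49), (30, 51), (25, 62), (20, 60), (15, 63), (10, 50), (5, 50), (0, 48), (-5, 45), (-10, 51), (-15, 48), (-20, 46), (-25, 50), (-30, 44)]
0 [(50, 52), (45, 50), (40, 50), (35, 48), (30, 41), (25, 61), (20, 63), (15, 63), (10, 51), (5, 49), (0, 55), (-5, 50), (-10, 55), (-15, 54), (-20, 53), (-25, 51), (-30, 50)]
0.005 [(50, 50), (45, 48), (40, 53), (35, 47), (30, 54), (25, 57), (20, 61), (15, 62), (10, 55), (5, 57), (0, 55), (-5, 56), (-10, 55), (-15, 58), (-20, 44), (-25, 49), (-30, 53)]
```

View pics/c3.png

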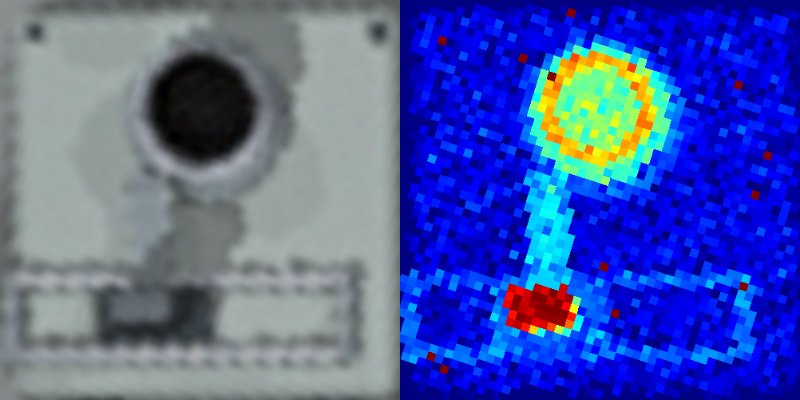

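The fin reached y ≈ +19 mm, but the tongue tip still seems to touch the rib's edge, and the rails suggest the slide could go further left. I'm not sure it's home, so I'll go back and push the fin with closed fingers to find out.

```bash
python3 -c "
from calc import *
go([.5083,.1497,.25],1.903)"
```

```text
pos [ 0.4314 -0.299   0.2475] psi 0.0082 tilt [-0.0011  0.001 ] F [ 0.5 -0.  -0.7] open 0.602 t 10.8
tool shift cm [  8.06 -44.81  -0.22] turn z -1.895
```

```bash
python3 -m creep '[[0.3,-1.5,0,0,0,0,0],[0.5,-2.9,0,0,0,0,0],[0.5,-2.9,0,0,0,0,0],[0.5,-2.9,0,0,0,0,0],[0.5,-2.9,0,0,0,0,0],[0.5,-2.9,0,0,0,0,0],[0.5,-2.9,0,0,0,0,0],[0.5,-2.9,0,0,0,0,0],[0.5,-2.9,0,0,0,0,0],[0.5,-2.9,0,0,0,0,0],[0.5,-2.9,0,0,0,0,0],[0.5,-2.9,0,0,0,0,0],[0.5,-2.9,0,0,0,0,0],[0.5,-2.9,0,0,0,0,0],[0.6,-2.9,0,0,0,0,0],[0.6,-2.7,0,0,0,0,0],[0,0,0,0,0,0,0]]'; python3 -m creep '[[0,0,0,0,0,-0.146,0],[0,0,0,0,0,-0.146,0],[0,0,0,0,0,-0.146,0],[0,0,0,0,0,-0.146,0],[0,0,0,0,0,-0.146,0],[0,0,0,0,0,-0.146,0],[0,0,0,0,0,-0.146,0],[0,0,0,0,0,-0.146,0],[0,0,0,0,0,-0.146,0],[0,0,0,0,0,-0.146,0],[0,0,0,0,0,-0.146,0],[0,0,0,0,0,-0.146,0],[0,0,0,0,0,-0.146,0],[0,0,0,0,0,0,0]]'; python3 -c "
from calc import *
go([.5083,.1497,.087],1.903)
e=grab('side'); d=grab('top')
f=lambda d,x,y:cv2.resize(np.ascontiguousarray(d['pixels'][y:y+80,x:x+80,::-1]),(400,400),interpolation=cv2.INTER_CUBIC)
cv2.imwrite('pics/c4.png',np.hstack([f(d,150,142),f(e,220,130)]))"
```

```text
t: 12.5
ee_pos: [0.5095, 0.074, 0.2517]
eef_rot: [0.998, 0.056, -0.002, -0.03]
wrist_force: [-0.5, -0.6, -0.1]
opening: 0.001
gripper_force: 0.0
t: 13.9
ee_pos: [0.5085, 0.0724, 0.2516]
eef_rot: [0.537, 0.843, 0.023, -0.019]
wrist_force: [0.9, -0.7, 0.2]
opening: -0.004
gripper_force: 0.0
pos [0.5085 0.0724 0.2516] psi 2.0073 tilt [-0.0074  0.0597] F [ 0.9 -0.7  0.2] open -0.004 t 13.9
tool shift cm [ 6.06  2.94 16.89] turn z 0.104
```

View pics/c4.png

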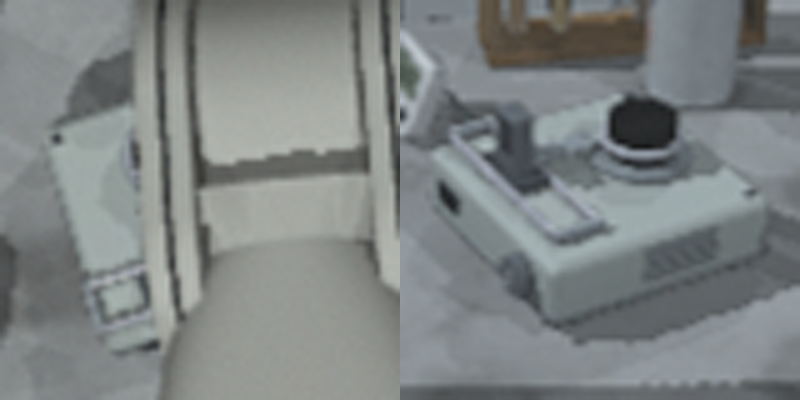

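The side view shows the fin near the middle of its rails, with the tongue reaching behind the cup's rib. Joint 6 hit its range and tilted the tool slightly, so I'll correct that first.

```bash
cat >> calc.py <<'E'
def fix(yaw):
    R=Ro.from_quat(sensors.state()['eef_rot'])
    D=Ro.from_matrix(np.array([[np.cos(yaw),np.sin(yaw),0],[np.sin(yaw),-np.cos(yaw),0],[0,0,-1.]]))
    print('rotvec tool',np.round((R.inv()*D).as_rotvec(),4), 'R->shift is in tool axes')
E
python3 -c "
from calc import *
fix(1.903)"
```

```text
rotvec tool [ 0.0155 -0.0582  0.1012] R->shift is in tool axes
```

```bash
python3 -m creep '[[0,0,0,0.015,-0.058,0.101,0],[0,0,0,0,0,0,0]]'; python3 -c "
from calc import *
fix(1.903);go([.5083,.1497,.087],1.903)"
```

```text
t: 14.2
ee_pos: [0.5085, 0.0735, 0.2517]
eef_rot: [0.579, 0.815, 0.001, 0.0]
wrist_force: [-0.4, 1.6, 0.3]
opening: -0.004
gripper_force: 0.0
rotvec tool [ 0.001  -0.0004  0.0031] R->shift is in tool axes
pos [0.5085 0.0735 0.2517] psi 1.9061 tilt [0.0008 0.0007] F [-0.4  1.6  0.3] open -0.004 t 14.2
tool shift cm [ 7.2   2.47 16.47] turn z 0.003
```

```bash
python3 -m creep '[[2,0.8,0,0,0,0,0],[2.6,0.8,0,0,0,0,0],[2.6,0.8,0,0,0,0,0],[0,0,3,0,0,0,0],[0,0,4,0,0,0,0],[0,0,4,0,0,0,0],[0,0,3,0,0,0,0],[0,0,1.5,0,0,0,0],[0,0,0.9,0,0,0,0],[0,0,0,0,0,0,0]]'; python3 -m creep '[[0.3,0,0,0,0,0,0],[0.3,0,0,0,0,0,0],[0.2,0,0,0,0,0,0],[0,0,0,0,0,0,0]]';python3 -m creep '[[0.2,0,0,0,0,0,0],[0.1,0,0,0,0,0,0],[0,0,0,0,0,0,0]]'
```

```text
t: 15.2
ee_pos: [0.507, 0.1486, 0.0866]
eef_rot: [0.579, 0.815, -0.0, -0.001]
wrist_force: [0.1, 0.2, -0.4]
opening: -0.005
gripper_force: 0.0
t: 15.6
ee_pos: [0.5054, 0.157, 0.0885]
eef_rot: [0.579, 0.816, 0.001, 0.001]
wrist_force: [-0.6, 0.2, -0.0]
opening: -0.0
gripper_force: 0.0
t: 15.9
ee_pos: [0.504, 0.1595, 0.0877]
eef_rot: [0.579, 0.815, 0.001, 0.0]
wrist_force: [-0.7, -0.1, 1.2]
opening: -0.003
gripper_force: 0.0
```

```bash
for i in 1; do python3 -m creep '[[0.2,0,0,0,0,0,0],[0,0,0,0,0,0,0]]'; done; python3 -m creep '[[0.2,0,0,0,0,0,0],[0,0,0,0,0,0,0]]'; python3 -m creep '[[0.2,0,0,0,0,0,0],[0,0,0,0,0,0,0]]'
```

```text
t: 16.1
ee_pos: [0.5035, 0.1608, 0.0877]
eef_rot: [0.579, 0.815, 0.0, 0.001]
wrist_force: [0.4, -1.8, 0.8]
opening: 0.001
gripper_force: 1.1
t: 16.3
ee_pos: [0.5034, 0.161, 0.0878]
eef_rot: [0.58, 0.815, -0.001, 0.002]
wrist_force: [1.5, -7.4, 1.1]
opening: -0.001
gripper_force: 3.8
t: 16.5
ee_pos: [0.5033, 0.1611, 0.0879]
eef_rot: [0.58, 0.815, -0.002, 0.004]
wrist_force: [4.1, -12.2, 1.5]
opening: -0.0
gripper_force: 6.3
```

The fin doesn't move under 12 N, against 2 N of friction, and sits at the same place as before. So it's at its end stop and the lock is home. On to the vial.

```bash
python3 -m creep '[[-0.6,0,0,0,0,0,0],[-0.6,0,0,0,0,0,0],[0,0,-2,0,0,0,0.3],[0,0,-4,0,0,0,0.6],[0,0,-4,0,0,0,0.6],[0,0,-4,0,0,0,0.6],[0,0,-2,0,0,0,0.6],[0,0,0,0,0,0,0.6]]'; python3 -c "
from calc import *
fix(1.903);go([.4325,-.2995,.25],0)"
```

```text
t: 17.3
ee_pos: [0.5078, 0.1545, 0.2515]
eef_rot: [0.579, 0.815, 0.004, 0.002]
wrist_force: [-0.2, 0.4, 0.2]
opening: 0.601
gripper_force: 0.0
rotvec tool [ 0.0089 -0.001   0.0042] R->shift is in tool axes
pos [0.5078 0.1545 0.2515] psi 1.9072 tilt [0.0081 0.0038] F [-0.2  0.4  0.2] open 0.601 t 17.3
tool shift cm [-40.37 -22.09  -0.08] turn z 1.907
```

```bash
python3 -m creep '[[-1.4,-0.7,0,0,0,0,0.6],[-3,-1.65,0,0,0,0,0.6],[-3,-1.65,0,0,0,0,0.6],[-3,-1.65,0,0,0,0,0.6],[-3,-1.65,0,0,0,0,0.6],[-3,-1.65,0,0,0,0,0.6],[-3,-1.65,0,0,0,0,0.6],[-3,-1.65,0,0,0,0,0.6],[-3,-1.65,0,0,0,0,0.6],[-3,-1.65,0,0,0,0,0.6],[-3,-1.65,0,0,0,0,0.6],[-3,-1.65,0,0,0,0,0.6],[-3,-1.65,0,0,0,0,0.6],[-3,-1.6,0,0,0,0,0.6],[0,0,0,0,0,0,0.6]]'; python3 -m creep '[[0,0,0,0,0,0.147,0.6],[0,0,0,0,0,0.147,0.6],[0,0,0,0,0,0.147,0.6],[0,0,0,0,0,0.147,0.6],[0,0,0,0,0,0.147,0.6],[0,0,0,0,0,0.147,0.6],[0,0,0,0,0,0.147,0.6],[0,0,0,0,0,0.147,0.6],[0,0,0,0,0,0.147,0.6],[0,0,0,0,0,0.147,0.6],[0,0,0,0,0,0.147,0.6],[0,0,0,0,0,0.147,0.6],[0,0,0,0,0,0.147,0.6],[0,0,0,0,0,0,0.6],[0,0,0,0,0,0,0.6]]'; python3 -c "
from calc import *
fix(0);go([.4325,-.2995,.037],0)"
```

```text
t: 18.8
ee_pos: [0.428, -0.304, 0.2446]
eef_rot: [0.581, 0.814, -0.0, -0.002]
wrist_force: [0.4, 0.1, -0.5]
opening: 0.6
gripper_force: 0.0
t: 20.3
ee_pos: [0.4296, -0.3001, 0.2461]
eef_rot: [1.0, -0.0, -0.001, -0.001]
wrist_force: [-0.7, -0.5, 0.4]
opening: 0.601
gripper_force: 0.0
rotvec tool [-0.0023  0.0012 -0.001 ] R->shift is in tool axes
pos [ 0.4296 -0.3001  0.2461] psi -0.001 tilt [-0.0012  0.0023] F [-0.7 -0.5  0.4] open 0.601 t 20.3
tool shift cm [ 3.100e-01 -2.000e-02  2.091e+01] turn z -0.001
```

```bash
python3 -m creep '[[0.3,0,2,0,0,0,0.6],[0,0,4,0,0,0,0.6],[0,0,4,0,0,0,0.6],[0,0,4,0,0,0,0.6],[0,0,3,0,0,0,0.6],[0,0,2,0,0,0,0.6],[0,0,1.2,0,0,0,0.6],[0,0,0.6,0,0,0,0.6],[0,0,0,0,0,0,0.6],[0,0,0,0,0,0,0.6]]' 40; python3 -c "
from calc import *
go([.4325,-.2995,.036],0)"
```

```text
t: 21.3
ee_pos: [0.4344, -0.3011, 0.0403]
eef_rot: [1.0, -0.002, 0.001, 0.0]
wrist_force: [0.2, -0.5, 0.7]
opening: 0.6
gripper_force: 0.0
pos [ 0.4344 -0.3011  0.0403] psi -0.0037 tilt [ 0.0024 -0.0004] F [ 0.2 -0.5  0.7] open 0.6 t 21.3
tool shift cm [-0.19 -0.16  0.43] turn z -0.004
```

```bash
python3 -m creep '[[-0.15,-0.15,0.2,0,0,0,0.6],[0,0,0.2,0,0,0,0.6],[0,0,0,0,0,0,0.3],[0,0,0,0,0,0,0.1],[0,0,0,0,0,0,0.1],[0,0,0,0,0,0,0.1],[0,0,0,0,0,0,0.1],[0,0,0,0,0,0,0.1]]' 40;  python3 -c "
from calc import *
go([.4325,-.2995,.036],0);fix(0)"
```

```text
t: 22.1
ee_pos: [0.4323, -0.2992, 0.0357]
eef_rot: [1.0, -0.002, 0.001, -0.0]
wrist_force: [-0.8, 1.5, 5.1]
opening: 0.25
gripper_force: 39.3
pos [ 0.4323 -0.2992  0.0357] psi -0.0041 tilt [0.0012 0.0005] F [-0.8  1.5  5.1] open 0.25 t 22.1
tool shift cm [ 0.02  0.03 -0.03] turn z -0.004
rotvec tool [-0.0005 -0.0012 -0.0041] R->shift is in tool axes
```

```bash
python3 -m creep '[[0,0,-1,0,0,0,0.1],[0,0,-3,0,0,0,0.1],[0,0,-4,0,0,0,0.1],[0,0,-4,0,0,0,0.1],[0,0,-3,0,0,0,0.1],[0,0,-1,0,0,0,0.1],[0,0,0,0,0,-0.15,0.1],[0,0,0,0,0,-0.15,0.1],[0,0,0,0,0,-0.15,0.1],[0,0,0,0,0,-0.15,0.1],[0,0,0,0,0,-0.15,0.1],[0,0,0,0,0,-0.15,0.1],[0,0,0,0,0,-0.15,0.1],[0,0,0,0,0,-0.15,0.1],[0,0,0,0,0,-0.15,0.1],[0,0,0,0,0,-0.15,0.1],[0,0,0,0,0,0,0.1]]'; python3 -c "
from calc import *
go([.5745,.1885,.19],1.5);fix(1.5)"
```

```text
t: 23.8
ee_pos: [0.4314, -0.2989, 0.1942]
eef_rot: [0.733, 0.68, 0.0, -0.001]
wrist_force: [-0.2, 0.8, -0.8]
opening: 0.25
gripper_force: 39.2
pos [ 0.4314 -0.2989  0.1942] psi 1.4955 tilt [-0.001   0.0018] F [-0.2  0.8 -0.8] open 0.25 t 23.8
tool shift cm [49.68 10.6   0.5 ] turn z -0.005
rotvec tool [-0.0011 -0.0017 -0.0045] R->shift is in tool axes
```

```bash
python3 -m creep '[[1.4,0.3,0,0,0,0,0.1],[2.8,0.6,0,0,0,0,0.1],[2.8,0.6,0,0,0,0,0.1],[2.8,0.6,0,0,0,0,0.1],[2.8,0.6,0,0,0,0,0.1],[2.8,0.6,0,0,0,0,0.1],[2.8,0.6,0,0,0,0,0.1],[2.8,0.6,0,0,0,0,0.1],[2.8,0.6,0,0,0,0,0.1],[2.8,0.6,0,0,0,0,0.1],[2.8,0.6,0,0,0,0,0.1],[2.8,0.6,0,0,0,0,0.1],[2.8,0.6,0,0,0,0,0.1],[2.8,0.6,0,0,0,0,0.1],[2.8,0.6,0,0,0,0,0.1],[2.8,0.6,0,0,0,0,0.1],[2.8,0.6,0,0,0,0,0.1],[2.8,0.6,0,0,0,0,0.1],[0.7,0.1,0,0,0,0,0.1],[0,0,0,0,0,0,0.1]]'
python3 - <<'E'
from calc import *
go([.5745,.1885,.126],1.5);fix(1.5)
e=grab('side')
cv2.imwrite('pics/c5.png',cv2.resize(np.ascontiguousarray(e['pixels'][90:210,200:360,::-1]),(800,600),interpolation=cv2.INTER_CUBIC))
E
```

```text
t: 25.8
ee_pos: [0.5742, 0.1901, 0.1951]
eef_rot: [0.733, 0.681, -0.0, -0.0]
wrist_force: [0.1, -0.1, -0.4]
opening: 0.252
gripper_force: 39.2
pos [0.5742 0.1901 0.1951] psi 1.4969 tilt [-0.0003  0.0003] F [ 0.1 -0.1 -0.4] open 0.252 t 25.8
tool shift cm [-0.16  0.04  6.91] turn z -0.003
rotvec tool [-0.0003 -0.0003 -0.0031] R->shift is in tool axes
```

View pics/c5.png

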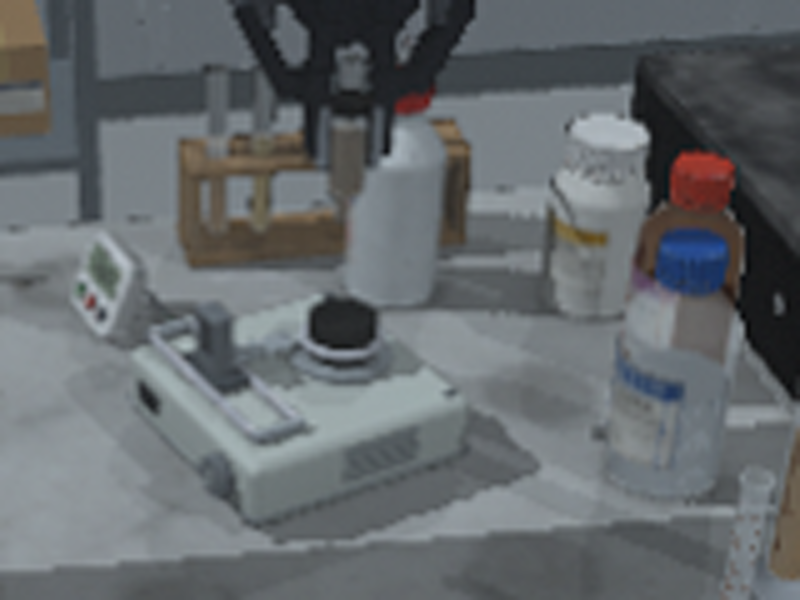

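The vial is upright in the jaws, with its axis at pixel x ≈ 347 above the cup at ≈ 343. Lowering it.

```bash
python3 -m creep '[[-0.15,0,1,0,0,0,0.1],[0,0,2,0,0,0,0.1],[0,0,2,0,0,0,0.1],[0,0,1,0,0,0,0.1],[0,0,0.8,0,0,0,0.1],[0,0,0.5,0,0,0,0.1],[0,0,0.5,0,0,0,0.1],[0,0,0.3,0,0,0,0.1],[0,0,0,0,0,0,0.1],[0,0,0,0,0,0,0.1]]'; python3 -c "
from calc import *
go([.5745,.1885,.1057],1.5);fix(1.5)"
```

```text
t: 26.85
ee_pos: [0.5751, 0.1871, 0.1151]
eef_rot: [0.733, 0.68, 0.001, 0.0]
wrist_force: [0.6, 0.4, -0.0]
opening: 0.25
gripper_force: 39.2
pos [0.5751 0.1871 0.1151] psi 1.496 tilt [0.0014 0.0008] F [ 0.6  0.4 -0. ] open 0.25 t 26.85
tool shift cm [ 0.13 -0.07  0.94] turn z -0.004
rotvec tool [ 0.0013 -0.0009 -0.004 ] R->shift is in tool axes
```

```bash
python3 -m creep '[[0.1,0,0.3,0,0,0,0.1],[0,0,0.3,0,0,0,0.1],[0,0,0,0,0,0,0.1],[0,0,0,0,0,0,0.1]]'; python3 -m creep '[[0,0,0.2,0,0,0,0.1],[0,0,0,0,0,0,0.1],[0,0,0,0,0,0,0.1]]'; python3 -m creep '[[0,0,0.2,0,0,0,0.1],[0,0,0,0,0,0,0.1],[0,0,0,0,0,0,0.1]]'
```

```text
t: 27.25
ee_pos: [0.5748, 0.188, 0.1086]
eef_rot: [0.733, 0.68, 0.0, -0.0]
wrist_force: [0.9, 0.1, -0.4]
opening: 0.256
gripper_force: 39.2
t: 27.55
ee_pos: [0.5749, 0.188, 0.1067]
eef_rot: [0.733, 0.68, 0.0, 0.0]
wrist_force: [-0.5, 0.0, -0.7]
opening: 0.252
gripper_force: 39.2
t: 27.85
ee_pos: [0.5752, 0.1881, 0.1053]
eef_rot: [0.733, 0.68, 0.001, 0.0]
wrist_force: [-1.0, -0.5, 3.9]
opening: 0.251
gripper_force: 39.5
```

```bash
python3 -m creep '[[0,0,0.2,0,0,0,0.1],[0,0,0.2,0,0,0,0.1],[0,0,0,0,0,0,0.1],[0,0,0,0,0,0,0.1]]'; python3 -m creep '[[0,0,0.2,0,0,0,0.1],[0,0,0,0,0,0,0.1],[0,0,0,0,0,0,0.1]]'
```

```text
t: 28.25
ee_pos: [0.5753, 0.1881, 0.1018]
eef_rot: [0.733, 0.68, 0.001, 0.0]
wrist_force: [-2.2, -0.5, 7.7]
opening: 0.257
gripper_force: 40.0
t: 28.55
ee_pos: [0.5755, 0.1881, 0.0992]
eef_rot: [0.733, 0.68, 0.001, 0.0]
wrist_force: [0.7, 0.4, 3.8]
opening: 0.253
gripper_force: 39.7
```

```bash
python3 -m creep '[[0,0,0.1,0,0,0,0.1],[0,0,0,0,0,0,0.1]]'; python3 -m creep '[[0,0,0,0,0,0,0.1]]';python3 -m creep '[[0,0,0,0,0,0,0.1]]'
python3 - <<'E'
from calc import *
go([.5745,.1885,.0977],1.5)
e=grab('side')
cv2.imwrite('pics/c6.png',cv2.resize(np.ascontiguousarray(e['pixels'][118:178,225:305,::-1]),(800,600),interpolation=cv2.INTER_CUBIC))
E
```

```text
t: 28.75
ee_pos: [0.5755, 0.1881, 0.0985]
eef_rot: [0.733, 0.68, 0.001, 0.0]
wrist_force: [-1.1, -0.6, 6.8]
opening: 0.251
gripper_force: 40.0
t: 28.85
ee_pos: [0.5755, 0.1881, 0.0985]
eef_rot: [0.733, 0.68, 0.001, 0.0]
wrist_force: [-0.5, -0.7, 6.3]
opening: 0.255
gripper_force: 40.0
t: 28.95
ee_pos: [0.5755, 0.1881, 0.0985]
eef_rot: [0.733, 0.68, 0.001, 0.0]
wrist_force: [-0.4, -0.3, 6.2]
opening: 0.25
gripper_force: 40.0
pos [0.5755 0.1881 0.0985] psi 1.4958 tilt [0.0024 0.001 ] F [-0.4 -0.3  6.2] open 0.25 t 28.95
tool shift cm [ 0.03 -0.11  0.08] turn z -0.004
```

View pics/c6.png

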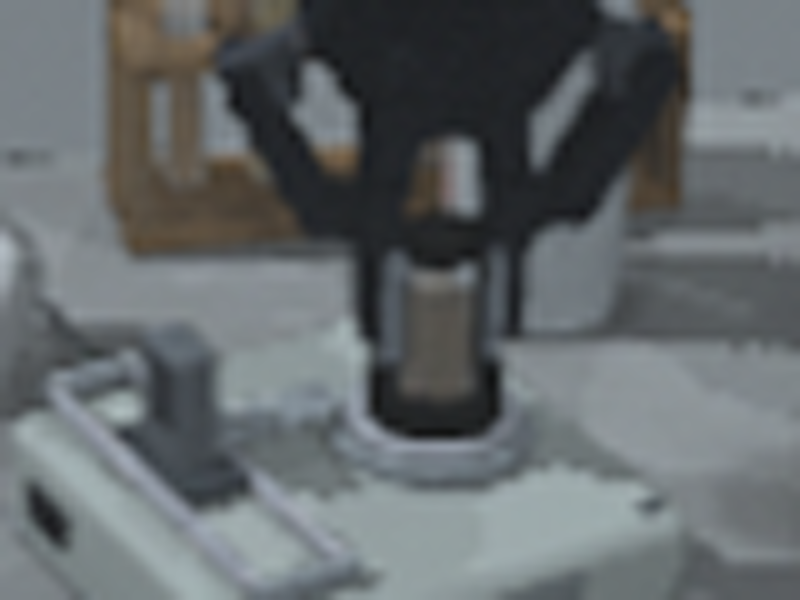

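The vial stands in the cup at (440,390). The rib has come down to the collar top at (430,460), and 6.2 N at about 7.5 mm of travel matches a half press. Handing in.

```bash
python3 -c "
from plant import job
print(job.finish_job())"
```

```text
the job is handed in; nothing more can be done
None
```

I handed the job in at about 29 s: the transport lock is against its left end stop, and the vial stands upright in the cup, still gripped, holding it about 7.5 mm down at 6.2 N; no result came back from the judging.

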